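# Slide the glue pot along the warming plate and clamp it

## Task

Slide the glue pot along the warming plate, without lifting or tipping it, to the clamping place: centred there, and up against the fence without banging it. Then push the retainer gently forward by its post until its sprung pad bears on the pot and is pressed about half way in. Leave everything else where it stands.

Things in the scene. Friction and masses are not known exactly. Their poses are not given: they have to be found in the camera images.
- plate: warming plate, a dark steel slab 360 (x) by 580 (y) by 40 mm with three white-ringed places in a row along its y axis, 170 mm apart, on the line x = +20 mm of its frame. Origin: centre of its underside, on the bench; its top is 40 mm higher. Fixed; its place and yaw vary.
- pot: the glue pot, low round aluminium pot, flat lid, diameter 140 mm, body 46 mm high (lid to 50 mm), 0.4 to 0.85 kg, standing at the plate's middle place. Origin: centre of its underside, z up. A rigid dark wooden stirrup handle arches over it along its y axis, its straight top bar 72 mm long and 12 mm thick.
- handle (a point): middle of the pot's top handle bar, on the pot's axis 84 mm above its underside; the bar runs along y of this frame. 28 mm of free height under the bar. Friction on the plate is 0.5 to 0.7 of its load; pressed down while gripped it drags and tips.
- home (a point): clamping place, at the left or the right end place of the plate: the point on the plate's top where the centre of the pot's underside belongs when it touches the fence. x points from the retainer to the fence (away from the robot), y along the plate's row of places, z up. The pot slides in along y from the middle place. A fixed guide rail 50 mm wide, 12 mm high lies at x = -190 to -80 mm.
- fence: low fixed aluminium wall behind the clamping place, 110 mm wide (y), 36 mm high, 12 mm thick; its frame is that of home, its flat front face at x = +70 mm. The pot touches it with its side.
- retainer: the retainer with its screw and pad: a grey block 30 mm long (x), 44 mm wide, top 47 mm above the plate, sliding on the guide rail towards the fence, travel 0 to 60 mm, starting at 0 to 10. Its frame has the axes of home and coincides with home at travel 0, so its x in the frame of home is the travel. It stays where it is left: friction takes 10 N to move it either way.
- post (a point): point on the axis of the retainer's post (20 mm diameter, from 47 to 97 mm above the plate), 85 mm above the plate's top; 155 mm behind home (-x) at travel 0; moves with the retainer. The pad always has 12 mm or more to go before a homed pot at the start. A steady push on it needs 10 N plus whatever the pad bears.
- nose (a point): centre of the retainer block's front face, 140 mm behind home at travel 0, 28 mm above the plate. From it a brass screw (20 mm thick) carries the sprung rubber pad, a disc of 30 mm. The pad's spring travel is 12 mm, 800 N/m from zero: half way in is 6 mm, 4.8 N. The screw's setting is not reported: with the retainer still, the free pad face stands 28 to 48 mm ahead of this point.
- tin: bystander: lidded aluminium tin, 110 mm diameter, 91 mm high, on the remaining end place of the plate. Origin: centre of underside.
- jar: bystander: white jar, 56 mm diameter, 60 mm high, on the plate behind the middle place. Origin: centre of underside.
- spatula: bystander: spatula 160 mm long lying on the plate in front of the middle place, along the row.
- mask: bystander: white half-mask, 144 mm across, 60 mm high, on the bench at the left. Origin: centre of underside.
- paint_a: bystander: paint pot 90 mm wide, 112 mm high, on the bench at the right. Origin: centre of underside.
- paint_b: bystander: second such paint pot, farther away at the right.
Things that resemble listed ones, but are neither listed nor needed, are in the scene too. What is shaped like the pot but blue or purple is not meant.

How it is judged (in metres and radians):
On the way, in this order (a step that is already met when the one before it is completed fails the run):
1. the pot stands at the clamping place, within 12 mm of centre and 4 mm of the fence, with the pad not yet touching it (x of pot in the frame of home above -0.004 m and y of pot in the frame of home between -0.012 and 0.012 m and contact force between pot and retainer below 0.2 N), for 0.2 s.
2. the pad presses on the pot with 2 to 7.5 N (contact force between pot and retainer between 2 and 7.5 N), for 0.2 s.
At the end, for the whole second after the job is handed in: the pot stands upright and at rest on the plate at the clamping place, its centre within 12 mm of the place's centre line and its side within 4 mm of the fence, and the retainer's pad presses on it with 2 to 7.5 N (pressed in 2.5 to 9.4 of its 12 mm) (all of step 2 and x of pot in the frame of home above -0.004 m and y of pot in the frame of home between -0.012 and 0.012 m and angle between pot's own z axis and vertical below 0.04 rad and linear speed of pot below 0.01 m/s); the robot touches nothing.
It fails at once if the pot is lifted (more than 6 mm off the plate) (z of pot in the frame of plate above 0.046 m).
It fails at once if the pot is tipped by more than 0.15 rad (angle between pot's own z axis and vertical above 0.15 rad).
It fails at once if the pot is banged or forced against the fence (over 25 N) (contact force between pot and fence above 25 N).
It fails at once if the retainer is forced on the pot (over 18 N) (contact force between pot and retainer above 18 N).
It fails at once if a bystander is moved by more than 20 mm (distance of any of tin, jar, spatula, mask, paint_a, paint_b from where it was at the start of the episode above 0.02 m).
It also fails if it takes over 69 s, if anything falls off the work surface, if the arm or the gripper's body presses on something with over 40 N, if the wrist force passes 120 N, or if a joint passes its speed limit or range.

## Robot

A 6-joint arm with a two-finger parallel gripper is mounted at the origin on the work surface. World frame = base frame: x ahead of the robot, y to its left, z up, the work surface at z = 0. Lengths are in m, angles in degrees, forces in N, time in s.
With the tool pointing down it reaches from about 0.4 to 0.825 m from the base axis. Payload 7 kg.
Tool frame: the origin (TCP) lies at the very end of the fingers, on their centre line; the grasp point (between the pads) lies 19 mm behind it; x points along the fingers, z is the direction in which the jaws open and shut, and the axes are right-handed (so a half turn about x gives the same grasp; the last joint's range is limited). The gripper opens to 88 mm and grips with 3 to 60 N. Pads are 19 mm wide; open, the fingers measure 130 mm over their backs; the gripper's body (78 mm by 193 mm) begins 47 mm behind the grasp point.
Start: joints at [-48.18, 20.546, 0.682, 0, -70.136, -16.507], TCP at [0.289, -0.61, 0.227] pointing down, gripper open.
Joint ranges: [-176.03, 176.03], [-82.01, 121.73], [-58.28, 71.71], [-173.87, 95.51], [-174.79, -0.11], [-173.66, 173.66]. Speed limits (degrees/s): [136.94, 136.94, 172.46, 180, 180, 180].

## Interface

Orientations are given as [roll, pitch, yaw] about the fixed x, y, z axes, in that order (R = Rz(yaw) Ry(pitch) Rx(roll)).
In Python, from plant import * gives the robot as it stands.
- The arm moves only by the tool arm_command, never from a script. Its argument "commands" is one flat list of numbers, 5 for each row, row after row: the shift along the tool's x, y, z in mm, then the turn about the tool's x in degrees, then the opening in per cent of the stroke, from 0 (shut) to 100 (fully open). A call has 1 to 5 rows; each row shifts and turns the pose as measured when the row begins, along the tool's axes as they then stand; what a row does not reach is not made up. A row lasts 1/8 s, in which the tool goes at most 62.5 mm and 10.7 degrees, less where a joint would pass 70% of its speed; a pose out of reach is approached as far as the arm can. A call is refused whole if a number of a shift passes 62.5 or a number of a turn 10.7, either way. A call with a gripper value outside its range is refused whole. The fingers move at their own pace and stop on an object; the grip force is fixed at half the most. Time passes only in rows, so rows that do not move let the fingers close. It gives the time, the measured TCP pose, the force and the opening at its end, in the units of the state.
- get_obs(): the state, without advancing time (a new reading comes with each control period).
- snapshot(name): name is "scene" or "side" or "wrist"; returns a dict with "frame" (400x640x3 uint8, blue, green, red), "fov_y" (degrees; the focal length in pixels is half the picture's height over the tangent of half this angle, whatever the lens; pixels are square), "cx", "cy" (the principal point, pixels), "dist" ([k1, k2, p1, p2, k3] as OpenCV has them; the pictures are not rectified), "world_to_cam" (4x4, takes a point from world to camera coordinates). Camera axes: x right, y up, looking along -z (the intrinsics and any distortion apply to the point x, -y, -z); pixel columns grow to the right and rows downward; lengths in m; the calibration is good to about 2 mm. A picture is of the moment at which its call begins. There is no depth.
- close_job(): hands the job in, once; it reports no verdict.
The state is a dict: "clock": time; "joint_pos": joint angles; "qvel": joint speeds; "tau": joint torques, N m; "tool_pos": TCP position; "orientation": TCP orientation; "force": force on the tool from outside, world axes, zero at the start; "moment": the same for the moment, N m; "opening": finger opening in m.
Only numpy, scipy, OpenCV 4.12 (cv2) and the standard library are available. Lean on these libraries where they do the work, as an engineer would, in place of code of your own. Each camera call takes 0.05 s, during which the arm holds its last target. There are 200 camera calls.

## Working session

There is one attempt and no reset: what is moved stays moved. The work goes in short steps, Python scripts to look and compute and a tool call to move; the robot and the scene stay as the last step left them, time stands still between calls to the robot, and variables do not carry over. Pictures are saved under pics/ and viewed, about 8 in all and at most 12, crops included, and the job is handed in when it is done.

Besides the shell and the picture viewer there is one more tool, called after "Call:" as name(argument=value, ...) on one line, values as JSON. arm_command: Moves the arm, as the interface text tells. Its arguments: {"type":"object","properties":{"commands":{"type":"array"}},"required":["commands"]}

```bash
mkdir -p pics; ls
cat > h.py <<'E'
from plant import *
import numpy as np, cv2
def K(s):
    f=200/np.tan(np.radians(s["fov_y"])/2)
    return np.array([[f,0,s["cx"]],[0,f,s["cy"]],[0,0,1]])
def proj(s,P):
    P=np.atleast_2d(P).astype(float);M=np.array(s["world_to_cam"])
    c=P@M[:3,:3].T+M[:3,3];c=c*[1,-1,-1]
    return cv2.projectPoints(c.reshape(-1,1,3),np.zeros(3),np.zeros(3),K(s),np.array(s["dist"],float))[0].reshape(-1,2)
def ray(s,uv,z):
    uv=np.array(uv,float).reshape(-1,1,2);M=np.array(s["world_to_cam"])
    n=cv2.undistortPoints(uv,K(s),np.array(s["dist"],float)).reshape(-1,2)
    d=np.c_[n[:,0],-n[:,1],-np.ones(len(n))]@M[:3,:3]
    o=-M[:3,:3].T@M[:3,3]
    return o+d*((z-o[2])/d[:,2])[:,None]
E
python3 - <<'E'
from h import *
import pickle
for n in("scene","side"):
    s=snapshot(n);pickle.dump(s,open(n+".pkl","wb"));cv2.imwrite(f"pics/{n}0.png",s["frame"])
    M=np.array(s["world_to_cam"]);print(n,s["fov_y"],s["cx"],s["cy"],s["dist"],-M[:3,:3].T@M[:3,3])
print(get_obs())
E
```

```text
pics
scene 56.46447783153335 317.2709304035013 202.1829193194174 [-0.03165329  0.          0.          0.          0.        ] [ 1.30609296 -0.0448591   1.04650412]
side 52.09883539712129 317.0916760603592 193.24701246294228 [-0.02980271  0.          0.          0.          0.        ] [-0.03772111  1.17875536  0.9385296 ]
{'clock': 0.1, 'joint_pos': array([-4.81783056e+01,  2.05859394e+01,  6.38907816e-01, -1.68715201e-02,
       -7.01350232e+01, -1.65090248e+01]), 'qvel': array([ 0.03397895, -0.04926795,  0.13815153,  0.13217835, -0.04348095,
        0.02699814]), 'tau': array([-1.21684901e-03, -5.84163415e+01,  2.93753475e+01,  7.01552600e+00,
        1.01990064e-02, -6.95363315e-05]), 'tool_pos': array([ 0.28841119, -0.60980378,  0.22573392]), 'orientation': array([  5.56999663,  89.91642591, 120.87692182]), 'force': array([ 0.3609213 , -0.58334624,  0.20172153]), 'moment': array([ 0.01340989, -0.02568065,  0.01217237]), 'opening': 0.08768395977596596}
```

View pics/scene0.png

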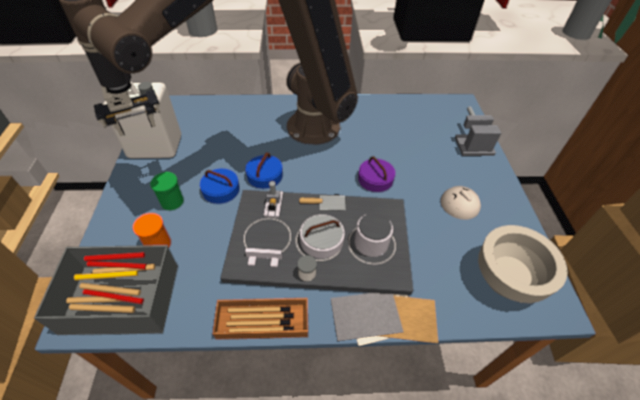

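View pics/side0.png

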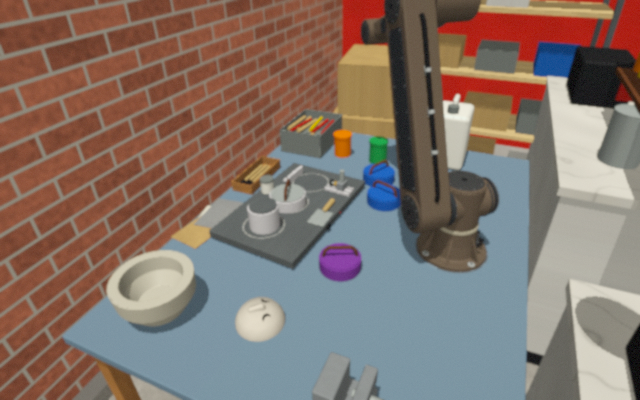

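The fence (264,257), retainer (273,200) and clamping place (267,240) are at the image left, which is the robot's right end. The pot-like objects are at (322,238) aluminium, (220,185) and (263,171) blue, and (377,175) purple. Only the aluminium one fits, since it stands on the middle place. I'll confirm it in a crop.

Run:
```python
from h import *
import pickle
s=pickle.load(open("scene.pkl","rb"))
c=s["frame"][180:300,220:420];cv2.imwrite("pics/c1.png",cv2.resize(c,None,fx=4,fy=4,interpolation=cv2.INTER_CUBIC))
```

```text
(no output)
```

View pics/c1.png

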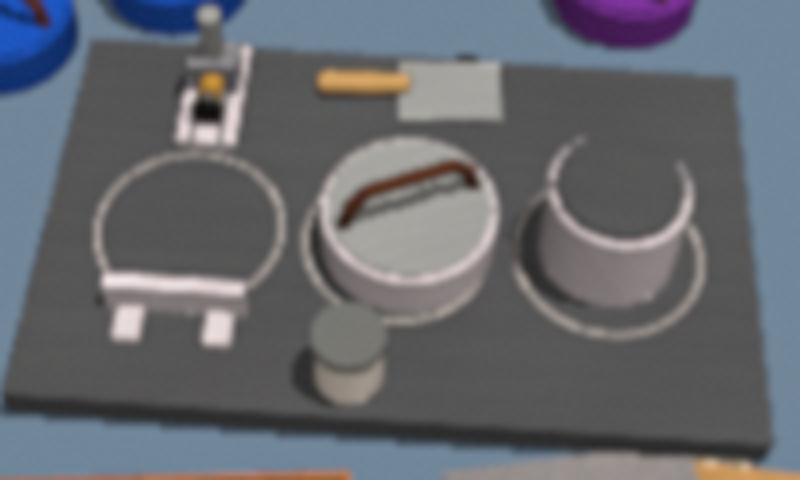

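The crop confirms it: the grey aluminium pot with the dark handle at (322,238) stands on the middle place. Its handle bar runs from about crop (358,190) to (458,166). The free ring and fence are on the left, and the retainer post top is at crop (208,8).

Run:
```python
from h import *
import pickle
from scipy.optimize import least_squares
s=pickle.load(open("scene.pkl","rb"))
f=lambda a:np.array(a,float)/4+[220-.375,180-.375]
cor=f([(92,41),(733,77),(5,397),(770,440)])
loc=np.array([(-.18,-.29),(-.18,.29),(.18,-.29),(.18,.29)])
def W(p,l,z):
    c,n=np.cos(p[2]),np.sin(p[2]);l=np.atleast_2d(l)
    return np.c_[p[0]+c*l[:,0]-n*l[:,1],p[1]+n*l[:,0]+c*l[:,1],np.full(len(l),z)]
r=least_squares(lambda p:(proj(s,W(p,loc,.04))-cor).ravel(),[.6,0,0])
p=r.x;print(p,np.degrees(p[2]),r.fun)
home=W(p,[.02,-.17],.04)[0];print("home",home,"mid",W(p,[.02,0],.04))
print("fence expected px",(proj(s,W(p,[(.09,-.225),(.09,-.115)],.076))-[220,180])*4, "seen (102,273),(245,283)")
h=ray(s,f([(358,190),(458,166)]),.13);print("handle",h,h.mean(0),np.linalg.norm(h[1]-h[0]),np.degrees(np.arctan2(*(h[1]-h[0])[[1,0]])))
lid=ray(s,f([(320,210),(497,215),(408,137),(400,283)]),.09);print("lid",lid)
print("post top",ray(s,f([(208,8)]),.137),"expected t=0",W(p,[.02-.155,-.17],.137))
b=ray(s,f([(207,107)]),.068);print("pad",b,"home-rel",b-home)
w=snapshot("wrist");M=np.array(w["world_to_cam"]);print("wristcam",-M[:3,:3].T@M[:3,3],-M[2,:3],w["fov_y"])
```

```text
[ 0.60864066  0.00301731 -0.09154999] -5.245427936431812 [-0.74673754 -0.71890756  0.24659183 -0.8789246  -1.3188298  -0.29319962
  1.74035241  0.70736285]
home [ 0.61301514 -0.16809921  0.04      ] mid [[0.62855691 0.00118887 0.04      ]]
fence expected px [[ 99.38570055 271.98845781]
 [242.08125128 280.51617034]] seen (102,273),(245,283)
handle [[ 0.64201023 -0.0313411   0.13      ]
 [ 0.62092547  0.0459499   0.13      ]] [0.63146785 0.0073044  0.13      ] 0.08011533050753528 105.25884125907757
lid [[ 0.63167922 -0.06085388  0.09      ]
 [ 0.63947436  0.07745963  0.09      ]
 [ 0.56071654  0.01100495  0.09      ]
 [ 0.70019774 -0.00080174  0.09      ]]
post top [[ 0.45820633 -0.15229196  0.137     ]] expected t=0 [[ 0.45866425 -0.15392877  0.137     ]]
pad [[ 0.5080106  -0.15621172  0.068     ]] home-rel [[-0.10500454  0.01188749  0.028     ]]
wristcam [ 0.21611864 -0.6436931   0.38389121] [ 0.26522705  0.1264617  -0.95585671] 64.46585441297388
```

```bash
cat > plan.py <<'E'
import sys
from h import *
from scipy.spatial.transform import Rotation as Ro
def plan(tgt,ang,n,step=58):
    """tool-down target (m), jaw angle (deg): rows of tool shift mm + turn"""
    o=get_obs();R=Ro.from_euler("xyz",o["orientation"],degrees=True);p=o["tool_pos"].copy()
    z=R.as_matrix()[:,2];a=np.degrees(np.arctan2(z[1],z[0]))
    print("t",o["clock"],"p",p.round(4),"jaw",round(a,2),"tilt",R.as_matrix()[:,0].round(4),"F",o["force"].round(1))
    for i in range(n):
        d=np.array(tgt)-p;L=np.linalg.norm(d)*1000
        if L>step:d*=step/L
        z=R.as_matrix()[:,2];a=np.degrees(np.arctan2(z[1],z[0]))
        t=np.clip(-((ang-a+180)%360-180),-10,10)
        s=R.inv().apply(d)*1000
        print([round(x,1) for x in s],round(t,1));p=p+d;R=R*Ro.from_euler("x",t,degrees=True)
if __name__=="__main__":
    v=[float(x) for x in sys.argv[1:]];plan(v[:3],v[3],int(v[4]),*(v[5:6]))
E
python3 plan.py .45 -.35 .32 195 5; python3 plan.py .62 -.07 .30 195 12
```

```text
t 0.15 p [ 0.2884 -0.6099  0.2259] jaw 115.31 tilt [-6.0e-04  1.1e-03 -1.0e+00] F [-0.1  0.8 -0.1]
[np.float64(-17.0), np.float64(-46.6), np.float64(30.1)] -10.0
[np.float64(-17.0), np.float64(-51.1), np.float64(21.5)] -10.0
[np.float64(-17.0), np.float64(-54.1), np.float64(12.3)] -10.0
[np.float64(-17.0), np.float64(-55.4), np.float64(2.7)] -10.0
[np.float64(-17.0), np.float64(-55.0), np.float64(-6.9)] -10.0
t 0.15 p [ 0.2884 -0.6099  0.2259] jaw 115.31 tilt [-6.0e-04  1.1e-03 -1.0e+00] F [-0.1  0.8 -0.1]
[np.float64(-6.7), np.float64(-48.2), np.float64(31.5)] -10.0
[np.float64(-6.7), np.float64(-53.0), np.float64(22.6)] -10.0
[np.float64(-6.7), np.float64(-56.1), np.float64(13.1)] -10.0
[np.float64(-6.7), np.float64(-57.5), np.float64(3.2)] -10.0
[np.float64(-6.7), np.float64(-57.2), np.float64(-6.9)] -10.0
[np.float64(-6.7), np.float64(-55.1), np.float64(-16.7)] -10.0
[np.float64(-6.7), np.float64(-51.4), np.float64(-26.0)] -10.0
[np.float64(-6.7), np.float64(-46.1), np.float64(-34.6)] -9.7
[np.float64(-6.7), np.float64(-39.6), np.float64(-41.8)] -0.0
[np.float64(-6.7), np.float64(-39.6), np.float64(-41.8)] -0.0
[np.float64(-6.7), np.float64(-39.5), np.float64(-41.7)] -0.0
[np.float64(0.0), np.float64(0.0), np.float64(0.0)] -0.0
```

Call:
arm_command(commands=[-17,-47,30,-10,100,-17,-51,21,-10,100,-17,-54,12,-10,100,-17,-55,3,-10,100,-17,-55,-7,-10,100])

```text
clock: 0.78
tool_pos: [0.4342, -0.3696, 0.3088]
orientation: [-31.6, 89.5, 134.9]
force: [1.1, -0.5, 0.3]
opening: 0.0876
```

```bash
python3 plan.py .62 -.07 .30 195 7
```

```text
t 0.775 p [ 0.4342 -0.3696  0.3088] jaw 166.45 tilt [-0.0064  0.0064 -1.    ] F [ 1.1 -0.5  0.3]
[np.float64(1.6), np.float64(-55.1), np.float64(-18.2)] -10.0
[np.float64(1.6), np.float64(-51.1), np.float64(-27.5)] -10.0
[np.float64(1.6), np.float64(-45.5), np.float64(-35.9)] -8.6
[np.float64(1.6), np.float64(-39.7), np.float64(-42.3)] -0.0
[np.float64(1.6), np.float64(-39.7), np.float64(-42.3)] -0.0
[np.float64(1.6), np.float64(-39.7), np.float64(-42.3)] -0.0
[np.float64(0.1), np.float64(-3.2), np.float64(-3.4)] -0.0
```

Call:
arm_command(commands=[2,-55,-18,-10,100,2,-51,-27,-10,100,2,-45,-36,-8,100,2,-40,-42,0,100,2,-40,-42,0,100])

```text
clock: 1.4
tool_pos: [0.5878, -0.1135, 0.3015]
orientation: [-80.1, 89.7, 115.5]
force: [0.7, -0.1, -0.4]
opening: 0.0878
```

Call:
arm_command(commands=[1,-35,-38,0,100,0,0,0,0,100,0,0,0,0,100])

```text
clock: 1.78
tool_pos: [0.6166, -0.0641, 0.2986]
orientation: [-59.8, 89.6, 136.0]
force: [-0.3, -0.2, -0.1]
opening: 0.0879
```

Run:
```python
from h import *
import pickle
from plan import plan
plan([.62,-.07,.30],195,1)
s=snapshot("wrist");pickle.dump(s,open("w1.pkl","wb"));cv2.imwrite("pics/w1.png",cv2.resize(s["frame"],(800,500),interpolation=cv2.INTER_CUBIC))
```

```text
t 1.775 p [ 0.6166 -0.0641  0.2986] jaw -164.14 tilt [-0.0056  0.0054 -1.    ] F [-0.3 -0.2 -0.1]
[np.float64(-1.4), np.float64(6.6), np.float64(-1.7)] 0.9
```

View pics/w1.png

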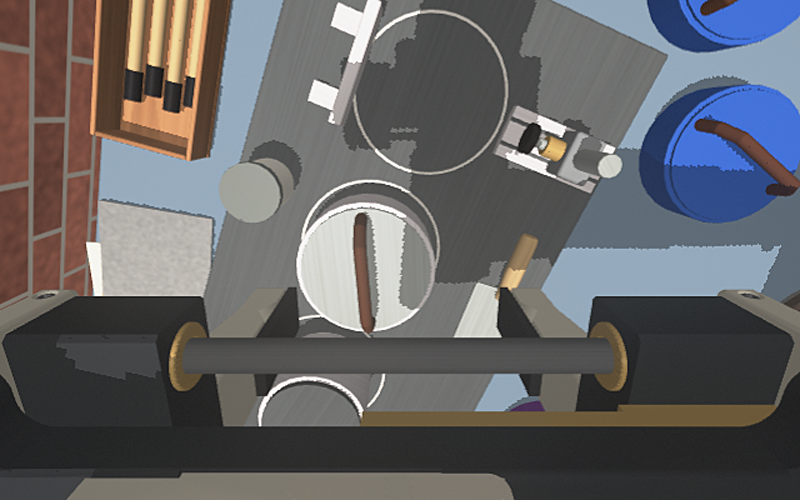

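Run:
```python
from h import *
import pickle
s=pickle.load(open("w1.pkl","rb"))
f=lambda a:(np.array(a,float)+.5)/1.25-.5
def circ(P):
    A=np.c_[2*P[:,:2],np.ones(len(P))];x=np.linalg.lstsq(A,(P[:,:2]**2).sum(1),rcond=None)[0]
    return x[:2],np.sqrt(x[2]+x[0]**2+x[1]**2)
c=circ(ray(s,f([(355,95),(507,92),(432,11),(428,174),(378,36),(485,35),(482,154),(375,153)]),.04));print("ring",c)
h=np.array([.613,-.1681]);h2=c[0]
a=np.radians(-5.25);X=np.array([np.cos(a),np.sin(a)]);Y=np.array([-X[1],X[0]])
rel=lambda P:np.c_[(P[:,:2]-h2)@X,(P[:,:2]-h2)@Y]*1000
lid=circ(ray(s,f([(297,268),(434,268),(365,203),(365,332),(318,217),(320,317)]),.09));print("lid",lid,rel(lid[0][None]))
hb=ray(s,f([(361,214),(368,331)]),.126);print("handle",hb,hb.mean(0),np.linalg.norm(hb[0]-hb[1]),np.degrees(np.arctan2(*(hb[1]-hb[0])[[1,0]])),rel(hb.mean(0)[None]))
print("fence top edge",rel(ray(s,f([(382,4),(341,122)]),.076)))
print("post",rel(ray(s,f([(611,165)]),.137)),ray(s,f([(611,165)]),.137))
print("pad",rel(ray(s,f([(527,138)]),.068)))
im=s["frame"][60:180,370:530];cv2.imwrite("pics/c2.png",cv2.resize(im,None,fx=5,fy=5,interpolation=cv2.INTER_CUBIC))
```

```text
ring (array([ 0.61041536, -0.16551859]), np.float64(0.07583128657210325))
lid (array([0.62867533, 0.00945493]), np.float64(0.06881709782549159)) [[  2.1730147  175.91030638]]
handle [[ 0.64589924 -0.0550581   0.126     ]
 [ 0.61164957  0.05283141  0.126     ]] [ 0.6287744  -0.00111335  0.126     ] 0.11319534338472985 107.61210958666781 [[  3.23868295 165.39542837]]
fence top edge [[ 69.5906489  -52.36110586]
 [ 71.30264603  50.99816558]]
post [[-147.46673077    0.77687804]] [[ 0.46363835 -0.15125152  0.137     ]]
pad [[-97.36708708   1.67304703]]
```

View pics/c2.png

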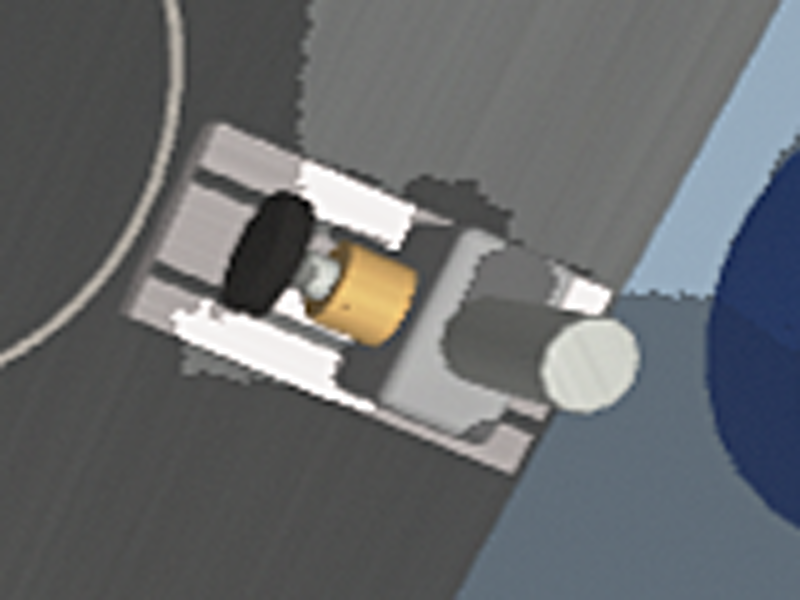

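The crop shows the black pad disc about 27–30 mm short of a homed pot, with the brass screw and the post behind it. The pot and handle are centred at about (0.629, 0.008), and the bar lies at about 106.5°.

```bash
python3 plan.py .629 .008 .20 196.5 4 40;python3 plan.py .629 .008 .105 196.5 6 40
```

```text
t 1.825 p [ 0.6165 -0.0643  0.2986] jaw -164.17 tilt [-0.0055  0.0055 -1.    ] F [ 0.4 -0.  -0.1]
[np.float64(32.2), np.float64(-21.3), np.float64(-10.4)] -0.7
[np.float64(32.2), np.float64(-21.2), np.float64(-10.7)] -0.0
[np.float64(32.2), np.float64(-21.2), np.float64(-10.7)] -0.0
[np.float64(2.4), np.float64(-1.5), np.float64(-0.8)] -0.0
t 1.825 p [ 0.6165 -0.0643  0.2986] jaw -164.17 tilt [-0.0055  0.0055 -1.    ] F [ 0.4 -0.  -0.1]
[np.float64(37.5), np.float64(-12.5), np.float64(-6.3)] -0.7
[np.float64(37.5), np.float64(-12.5), np.float64(-6.4)] -0.0
[np.float64(37.5), np.float64(-12.5), np.float64(-6.4)] -0.0
[np.float64(37.5), np.float64(-12.5), np.float64(-6.4)] -0.0
[np.float64(37.5), np.float64(-12.5), np.float64(-6.4)] -0.0
[np.float64(6.6), np.float64(-2.2), np.float64(-1.1)] -0.0
```

Call:
arm_command(commands=[32,-21,-10,-0.7,100,32,-21,-11,0,100,32,-21,-11,0,100,0,0,0,0,100])

```text
clock: 2.33
tool_pos: [0.6284, 0.002, 0.2025]
orientation: [-84.6, 89.6, 111.5]
force: [0.1, 0.0, 0.8]
opening: 0.0876
```

```bash
python3 plan.py .629 .008 .106 196.5 6 30
```

```text
t 2.325 p [0.6284 0.002  0.2025] jaw -163.84 tilt [-0.0022  0.0057 -1.    ] F [0.1 0.  0.8]
[np.float64(30.0), np.float64(-1.6), np.float64(-0.7)] -0.3
[np.float64(30.0), np.float64(-1.6), np.float64(-0.7)] -0.0
[np.float64(30.0), np.float64(-1.6), np.float64(-0.7)] -0.0
[np.float64(6.6), np.float64(-0.3), np.float64(-0.2)] -0.0
[np.float64(0.0), np.float64(0.0), np.float64(0.0)] -0.0
[np.float64(0.0), np.float64(0.0), np.float64(0.0)] -0.0
```

Call:
arm_command(commands=[30,-2,-1,0,100,30,-2,-1,0,100,30,-1,-1,0,100,6,0,0,0,100,0,0,0,0,100])

```text
clock: 2.95
tool_pos: [0.633, 0.0021, 0.1124]
orientation: [-159.7, 89.4, 36.2]
force: [0.3, 0.3, -0.0]
opening: 0.0875
```

Run:
```python
from h import *
from plan import plan
plan([.629,.008,.106],196.5,1)
s=snapshot("wrist");a=s["frame"]
t=snapshot("scene")["frame"][150:300,240:420]
cv2.imwrite("pics/g1.png",np.hstack([cv2.resize(a,(480,300)),cv2.resize(t,(320,300))]))
```

```text
t 2.95 p [0.633  0.0021 0.1124] jaw -164.1 tilt [ 0.0081  0.006  -0.9999] F [ 0.3  0.3 -0. ]
[np.float64(6.4), np.float64(-6.8), np.float64(2.3)] -0.6
```

View pics/g1.png

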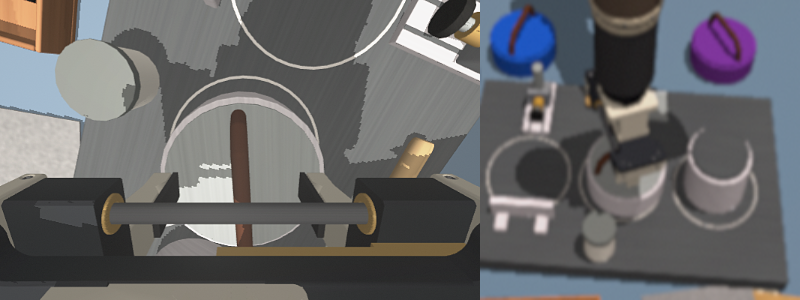

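The bar is centred between the open fingers and aligned with them. I'll make a small correction, then close.

Call:
arm_command(commands=[6,-6,2,-0.6,100,0,0,0,0,100])

```text
clock: 3.3
tool_pos: [0.6303, 0.0081, 0.1084]
orientation: [-165.2, 89.2, 31.3]
force: [0.1, 0.3, 0.3]
opening: 0.088
```

Call:
arm_command(commands=[0,0,0,0,0,0,0,0,0,0,0,0,0,0,0,0,0,0,0,0])

```text
clock: 3.8
tool_pos: [0.6306, 0.0085, 0.109]
orientation: [-166.9, 89.2, 29.7]
force: [0.8, 0.0, -0.7]
opening: 0.0533
```

```bash
python3 plan.py .629 .008 .106 196.5 1;  python3 plan.py .605 -.1665 .108 196.5 8 25
```

```text
t 3.8 p [0.6306 0.0085 0.109 ] jaw -163.41 tilt [ 0.0128  0.0073 -0.9999] F [ 0.8  0.  -0.7]
[np.float64(3.0), np.float64(0.1), np.float64(1.8)] 0.1
t 3.8 p [0.6306 0.0085 0.109 ] jaw -163.41 tilt [ 0.0128  0.0073 -0.9999] F [ 0.8  0.  -0.7]
[np.float64(-0.1), np.float64(22.7), np.float64(10.5)] 0.1
[np.float64(-0.1), np.float64(22.7), np.float64(10.5)] -0.0
[np.float64(-0.1), np.float64(22.7), np.float64(10.5)] 0.0
[np.float64(-0.1), np.float64(22.7), np.float64(10.5)] -0.0
[np.float64(-0.1), np.float64(22.7), np.float64(10.5)] -0.0
[np.float64(-0.1), np.float64(22.7), np.float64(10.5)] -0.0
[np.float64(-0.1), np.float64(22.7), np.float64(10.5)] -0.0
[np.float64(-0.0), np.float64(1.7), np.float64(0.8)] -0.0
```

Slow fingers, so I'll keep closing.

Call:
arm_command(commands=[0,0,0,0,0,0,0,0,0,0,0,0,0,0,0,0,0,0,0,0,0,0,0,0,0])

```text
clock: 4.42
tool_pos: [0.6301, 0.0082, 0.1088]
orientation: [-165.7, 89.2, 30.9]
force: [-0.7, -0.1, 1.0]
opening: 0.0113
```

Call:
arm_command(commands=[0,0,0,0,0,0,0,0,0,0,0,0,0,0,0])

```text
clock: 4.8
tool_pos: [0.63, 0.0082, 0.1088]
orientation: [-165.9, 89.2, 30.7]
force: [-0.9, -0.2, 1.0]
opening: 0.0111
```

```bash
python3 plan.py .605 -.1665 .106 196.5 3 20
```

```text
t 4.8 p [0.63   0.0082 0.1088] jaw -163.4 tilt [ 0.0114  0.0068 -0.9999] F [-0.9 -0.2  1. ]
[np.float64(0.2), np.float64(18.2), np.float64(8.4)] 0.1
[np.float64(0.2), np.float64(18.2), np.float64(8.3)] -0.0
[np.float64(0.2), np.float64(18.2), np.float64(8.3)] 0.0
```

```bash
python3 plan.py .614 -.06 .1088 196.6 5 14; python3 plan.py .606 -.166 .1088 196.6 1 14
```

```text
t 4.8 p [0.63   0.0082 0.1088] jaw -163.4 tilt [ 0.0114  0.0068 -0.9999] F [-0.9 -0.2  1. ]
[np.float64(-0.1), np.float64(12.1), np.float64(7.0)] 0.0
[np.float64(-0.1), np.float64(12.1), np.float64(7.0)] -0.0
[np.float64(-0.1), np.float64(12.1), np.float64(7.0)] 0.0
[np.float64(-0.1), np.float64(12.1), np.float64(7.0)] -0.0
[np.float64(-0.1), np.float64(12.1), np.float64(7.0)] -0.0
t 4.8 p [0.63   0.0082 0.1088] jaw -163.4 tilt [ 0.0114  0.0068 -0.9999] F [-0.9 -0.2  1. ]
[np.float64(-0.1), np.float64(12.7), np.float64(5.8)] 0.0
```

Call:
arm_command(commands=[0,12,7,0,0,0,12,7,0,0,0,12,7,0,0,0,12,7,0,0,0,0,0,0,0])

```text
clock: 5.42
tool_pos: [0.6176, -0.0482, 0.1088]
orientation: [-166.9, 89.0, 29.7]
force: [-0.5, -0.8, 0.3]
opening: 0.0109
```

```bash
python3 plan.py .606 -.166 .1088 196.6 1 14
```

```text
t 5.425 p [ 0.6176 -0.0482  0.1088] jaw -163.42 tilt [ 0.0148  0.0084 -0.9999] F [-0.5 -0.8  0.3]
[np.float64(-0.1), np.float64(13.0), np.float64(5.3)] -0.0
```

Call:
arm_command(commands=[0,13,5,0,0,0,13,5,0,0,0,13,5,0,0,0,13,5,0,0,0,0,0,0,0])

```text
clock: 6.05
tool_pos: [0.6134, -0.107, 0.1088]
orientation: [-168.1, 89.0, 28.5]
force: [0.8, -1.0, 1.1]
opening: 0.0107
```

```bash
python3 plan.py .604 -.166 .1088 196.6 1 14
```

```text
t 6.05 p [ 0.6134 -0.107   0.1088] jaw -163.44 tilt [ 0.0158  0.0085 -0.9998] F [ 0.8 -1.   1.1]
[np.float64(-0.1), np.float64(12.6), np.float64(6.1)] -0.0
```

Call:
arm_command(commands=[0,11,8,0,0,0,11,7,0,0,0,12,6,0,0,0,12,4,0,0,0,0,0,0,0])

```text
clock: 6.68
tool_pos: [0.6037, -0.16, 0.1088]
orientation: [-171.6, 88.8, 24.9]
force: [1.8, -3.5, 2.0]
opening: 0.0109
```

Run:
```python
from h import *
import pickle
from plan import plan
plan([.606,-.166,.1088],196.6,1)
s=snapshot("wrist");pickle.dump(s,open("w2.pkl","wb"));cv2.imwrite("pics/w2.png",cv2.resize(s["frame"],(800,500),interpolation=cv2.INTER_CUBIC))
```

```text
t 6.675 p [ 0.6037 -0.16    0.1088] jaw -163.41 tilt [ 0.0186  0.0087 -0.9998] F [ 1.8 -3.5  2. ]
[np.float64(-0.0), np.float64(6.4), np.float64(-0.5)] -0.0
```

View pics/w2.png

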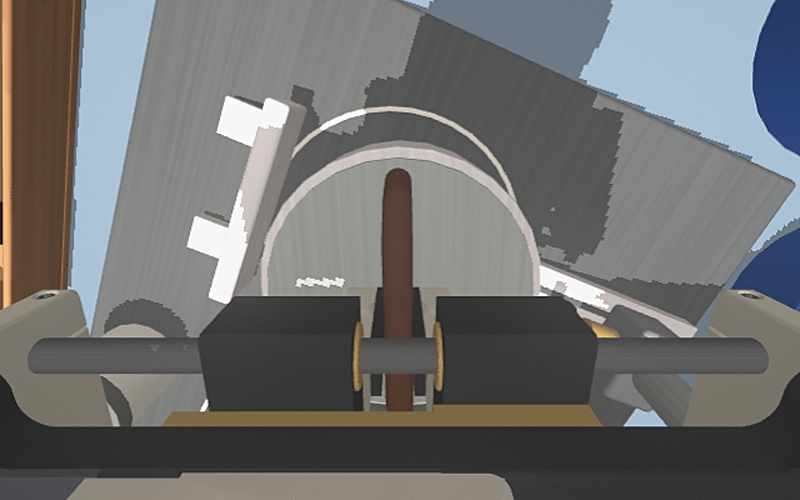

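The pot now lies just short of the place: lid rim at about (268,262) to (537,262), with its top at (400,150). The fence front edge runs from about (304,107) to (236,298).

Run:
```python
from h import *
import pickle
s=pickle.load(open("w2.pkl","rb"))
f=lambda a:(np.array(a,float)+.5)/1.25-.5
def circ(P):
    A=np.c_[2*P[:,:2],np.ones(len(P))];x=np.linalg.lstsq(A,(P[:,:2]**2).sum(1),rcond=None)[0]
    return x[:2],np.sqrt(x[2]+x[0]**2+x[1]**2)
c=circ(ray(s,f([(268,262),(537,262),(372,153),(431,153),(310,185),(488,185),(281,220),(524,220)]),.088));print("lid",c)
e=ray(s,f([(304,107),(236,298)]),.076);d=e[1]-e[0];print("fence",e,np.linalg.norm(d),np.degrees(np.arctan2(d[1],d[0]))-90)
for a in(-5.25,):
    a=np.radians(a);X=np.array([np.cos(a),np.sin(a)]);Y=np.array([-X[1],X[0]])
    h=e.mean(0)[:2]-.07*X;print("home by fence",h)
    for n,q in(("lid",c[0]),("tcp",np.array([.6037,-.16]))):
        for m,hh in(("fence",h),("mean",np.array([.612,-.1665]))):print(n,m,(q-hh)@X*1e3,(q-hh)@Y*1e3)
```

```text
lid (array([ 0.60195544, -0.15947506]), np.float64(0.0659843106488904))
fence [[ 0.66925172 -0.2279163   0.076     ]
 [ 0.6830732  -0.12310107  0.076     ]] 0.10572258674332723 -7.511978647683634
home by fence [ 0.60645612 -0.16910357]
lid fence -5.36282115374121 9.176298555966591
lid mean -10.645214006374747 6.0763722675789404
tcp fence -3.5775485675482472 8.81319488271672
tcp mean -8.859941420181784 5.71326859432907
```

Call:
arm_command(commands=[0,6.5,2.5,0,0,0,0,0,0,0,0,0,0,0,0])

```text
clock: 7.1
tool_pos: [0.6031, -0.167, 0.1088]
orientation: [-172.8, 88.9, 23.9]
force: [1.2, 0.5, 2.3]
opening: 0.0109
```

Call:
arm_command(commands=[0,0.4,-1,0,0,0,0.4,-1,0,0,0,0.4,-1,0,0])

```text
clock: 7.48
tool_pos: [0.603, -0.167, 0.1088]
orientation: [-162.5, 89.2, 34.1]
force: [-4.0, 0.1, 5.0]
opening: 0.0111
```

Call:
arm_command(commands=[0,0.4,-1,0,0,0,0.4,-1,0,0])

```text
clock: 7.72
tool_pos: [0.603, -0.167, 0.1088]
orientation: [-150.2, 89.4, 46.5]
force: [-4.3, 0.2, 5.8]
opening: 0.0106
```

Call:
arm_command(commands=[0,0.8,-1.8,0,0])

```text
clock: 7.85
tool_pos: [0.6029, -0.167, 0.1087]
orientation: [-131.8, 89.5, 64.9]
force: [-8.1, 3.0, 9.3]
opening: 0.0109
```

Call:
arm_command(commands=[0,0.8,-1.8,0,0])

```text
clock: 7.98
tool_pos: [0.6029, -0.1669, 0.1088]
orientation: [-107.2, 89.5, 89.4]
force: [-6.4, 1.7, 8.6]
opening: 0.0106
```

Call:
arm_command(commands=[-0.5,0,0,0,0,-0.5,0,0,0,0])

```text
clock: 8.22
tool_pos: [0.6024, -0.1667, 0.1088]
orientation: [-100.4, 89.5, 96.2]
force: [2.5, -0.7, -3.2]
opening: 0.011
```

```bash
python3 plan.py .609 -.167 .1088 196.6 1 14
```

```text
t 8.225 p [ 0.6024 -0.1667  0.1088] jaw -163.36 tilt [-0.001   0.0087 -1.    ] F [ 2.5 -0.7 -3.2]
[np.float64(0.0), np.float64(2.2), np.float64(-6.2)] 0.0
```

Call:
arm_command(commands=[-0.5,0.7,-1.8,0,0])

```text
clock: 8.35
tool_pos: [0.6029, -0.1667, 0.1089]
orientation: [-82.4, 89.4, 114.3]
force: [-4.5, 1.3, 2.1]
opening: 0.0113
```

Call:
arm_command(commands=[-0.5,0.7,-1.8,0,0])

```text
clock: 8.48
tool_pos: [0.6039, -0.1668, 0.109]
orientation: [-73.1, 89.4, 123.5]
force: [-3.4, 0.0, 0.4]
opening: 0.0107
```

Moving now. I'll continue carefully.

Call:
arm_command(commands=[-0.4,0.7,-1.8,0,0])

```text
clock: 8.6
tool_pos: [0.6055, -0.1669, 0.1091]
orientation: [-69.6, 89.3, 127.0]
force: [-3.4, 0.7, -1.7]
opening: 0.0112
```

Call:
arm_command(commands=[-0.3,0.7,-1.8,0,0])

```text
clock: 8.72
tool_pos: [0.6074, -0.167, 0.1091]
orientation: [-68.1, 89.3, 128.5]
force: [-2.5, 0.8, -0.8]
opening: 0.0113
```

Call:
arm_command(commands=[-0.3,0.7,-1.8,0,0])

```text
clock: 8.85
tool_pos: [0.6094, -0.1671, 0.1091]
orientation: [-67.9, 89.3, 128.7]
force: [-3.1, 0.2, -1.7]
opening: 0.0115
```

Call:
arm_command(commands=[-0.1,0.6,-1.4,0,0])

```text
clock: 8.98
tool_pos: [0.6111, -0.1673, 0.1091]
orientation: [-67.3, 89.3, 129.3]
force: [-2.1, 0.3, -0.2]
opening: 0.0109
```

Call:
arm_command(commands=[-0.1,0.6,-1.4,0,0])

```text
clock: 9.1
tool_pos: [0.6127, -0.1674, 0.1092]
orientation: [-67.5, 89.3, 129.1]
force: [-3.2, 1.1, -1.4]
opening: 0.0112
```

Call:
arm_command(commands=[-0.1,0.6,-1.4,0,0])

```text
clock: 9.22
tool_pos: [0.6128, -0.1676, 0.1092]
orientation: [-58.9, 89.2, 137.7]
force: [-10.8, 2.0, 6.3]
opening: 0.0112
```

Force jumped to 10.8 N at x=0.6128, so that is the fence. I'll relax and check the position before letting go.

Call:
arm_command(commands=[0,0,0,0,0,0,0,0,0,0])

```text
clock: 9.48
tool_pos: [0.6126, -0.1675, 0.1092]
orientation: [-58.2, 89.1, 138.4]
force: [-2.3, 1.0, -1.1]
opening: 0.0113
```

Run:
```python
from h import *
from plan import plan
plan([.6128,-.167,.1092],196.6,1)
s=snapshot("wrist");import pickle;pickle.dump(s,open("w3.pkl","wb"));cv2.imwrite("pics/w3.png",cv2.resize(s["frame"],(800,500),interpolation=cv2.INTER_CUBIC))
```

```text
t 9.475 p [ 0.6126 -0.1675  0.1092] jaw -163.41 tilt [-0.0113  0.01   -0.9999] F [-2.3  1.  -1.1]
[np.float64(-0.0), np.float64(-0.5), np.float64(-0.3)] -0.0
```

View pics/w3.png

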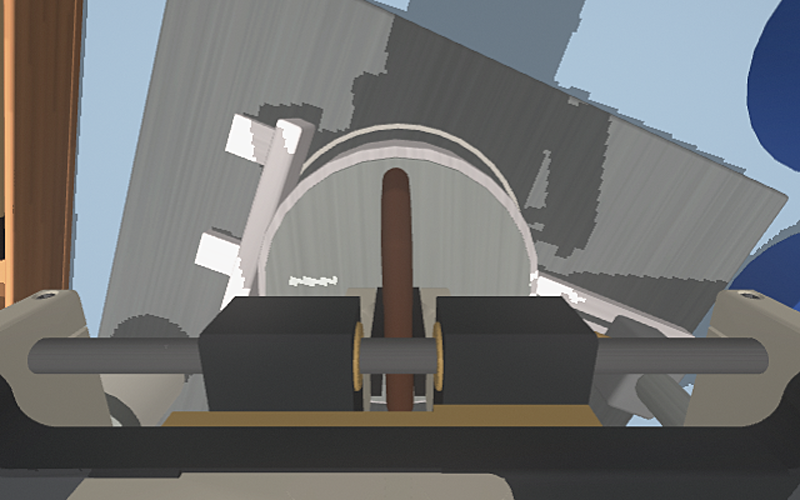

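The pot side touches the fence and is centred on it. I'll release and lift clear.

Call:
arm_command(commands=[0,0,0,0,45,0,0,0,0,45,0,0,0,0,45,0,0,0,0,45,0,0,0,0,45])

```text
clock: 10.15
tool_pos: [0.6159, -0.1677, 0.1108]
orientation: [-78.5, 89.4, 118.2]
force: [0.1, 0.3, 0.6]
opening: 0.0396
```

Call:
arm_command(commands=[-20,0,0,0,45,-40,0,0,0,45,-40,0,0,0,45,0,0,0,0,45])

```text
clock: 10.65
tool_pos: [0.6163, -0.1688, 0.2132]
orientation: [-71.9, 89.4, 124.8]
force: [0.0, 0.4, -0.1]
opening: 0.0393
```

```bash
python3 plan.py .41 -.149 .21 174.75 6 55
```

```text
t 10.65 p [ 0.6163 -0.1688  0.2132] jaw -163.35 tilt [-0.0061  0.0088 -0.9999] F [ 0.   0.4 -0.1]
[np.float64(1.2), np.float64(-20.7), np.float64(50.9)] 10.0
[np.float64(1.2), np.float64(-11.5), np.float64(53.8)] 10.0
[np.float64(1.2), np.float64(-2.0), np.float64(54.9)] 1.9
[np.float64(0.9), np.float64(-0.2), np.float64(42.3)] 0.0
[np.float64(0.0), np.float64(0.0), np.float64(0.0)] 0.0
[np.float64(0.0), np.float64(0.0), np.float64(0.0)] -0.0
```

```bash
python3 plan.py .462 -.152 .20 174.75 4 55
```

```text
t 10.65 p [ 0.6163 -0.1688  0.2132] jaw -163.35 tilt [-0.0061  0.0088 -0.9999] F [ 0.   0.4 -0.1]
[np.float64(5.0), np.float64(-21.2), np.float64(50.5)] 10.0
[np.float64(5.0), np.float64(-12.2), np.float64(53.4)] 10.0
[np.float64(4.2), np.float64(-2.2), np.float64(45.6)] 1.9
[np.float64(0.0), np.float64(0.0), np.float64(0.0)] 0.0
```

Call:
arm_command(commands=[5,-21,50,10,60,5,-12,53,10,60,4,-2,46,2,60,0,0,0,0,60,0,0,0,0,60])

```text
clock: 11.28
tool_pos: [0.4576, -0.1513, 0.197]
orientation: [-44.2, 89.3, 129.8]
force: [0.1, -0.6, 0.7]
opening: 0.0526
```

Run:
```python
from h import *
from plan import plan
plan([.462,-.152,.108],174.75,4,35)
s=snapshot("wrist");import pickle;pickle.dump(s,open("w4.pkl","wb"));cv2.imwrite("pics/w4.png",cv2.resize(s["frame"],(800,500),interpolation=cv2.INTER_CUBIC))
```

```text
t 11.275 p [ 0.4576 -0.1513  0.197 ] jaw 173.92 tilt [-0.0078  0.0094 -0.9999] F [ 0.1 -0.6  0.7]
[np.float64(34.9), np.float64(0.4), np.float64(-2.0)] -0.8
[np.float64(34.9), np.float64(0.4), np.float64(-2.0)] 0.0
[np.float64(19.1), np.float64(0.2), np.float64(-1.1)] -0.0
[np.float64(0.0), np.float64(0.0), np.float64(0.0)] -0.0
```

View pics/w4.png

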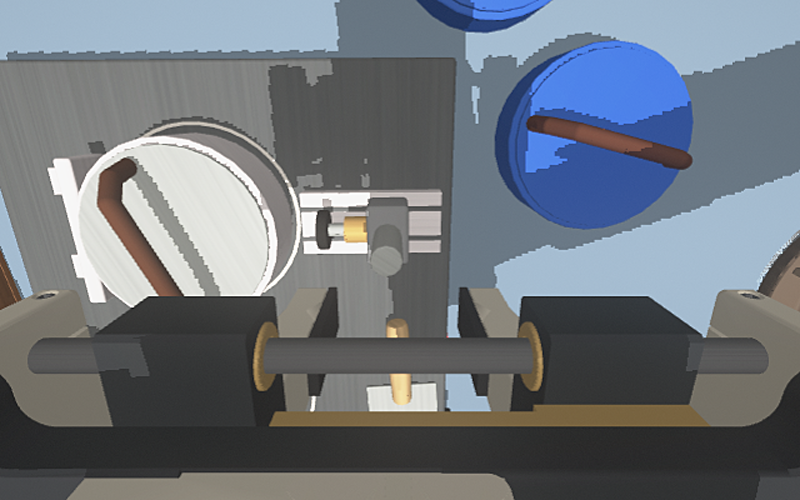

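The post top is at (387,258), between the open fingers in x. The pad's front face is at about (317,230), clear of the pot.

```bash
python3 - <<'E'
from h import *
import pickle
s=pickle.load(open("w4.pkl","rb"))
f=lambda a:(np.array(a,float)+.5)/1.25-.5
a=np.radians(-5.25);X=np.array([np.cos(a),np.sin(a)]);Y=np.array([-X[1],X[0]]);h=np.array([.6127,-.167])
P=np.vstack([ray(s,f([(387,258)]),.137),ray(s,f([(317,230)]),.068),ray(s,f([(372,228)]),.087)])
print(P,np.c_[(P[:,:2]-h)@X,(P[:,:2]-h)@Y])
E
python3 plan.py .462 -.152 .108 174.75 1
```

```text
[[ 0.4629847  -0.15233372  0.137     ]
 [ 0.51678062 -0.15514219  0.068     ]
 [ 0.47385981 -0.15749407  0.087     ]] [[-0.15042922  0.00090556]
 [-0.096602    0.00303129]
 [-0.13912756 -0.00323805]]
t 11.325 p [ 0.4576 -0.1513  0.1968] jaw 173.91 tilt [-0.0084  0.0095 -0.9999] F [-1.  -0.5 -0.5]
[np.float64(57.9), np.float64(0.7), np.float64(-3.5)] -0.8
```

Call:
arm_command(commands=[35,0.5,-3,-0.8,60,35,0.5,-2,0,60,19,0,-1,0,60,0,0,0,0,60])

```text
clock: 11.82
tool_pos: [0.4674, -0.1524, 0.1048]
orientation: [-44.7, 89.3, 130.1]
force: [0.4, 0.5, -0.3]
opening: 0.0527
```

```bash
python3 plan.py .463 -.152 .108 174.75 1
```

```text
t 11.825 p [ 0.4674 -0.1524  0.1048] jaw 174.8 tilt [-0.0076  0.009  -0.9999] F [ 0.4  0.5 -0.3]
[np.float64(-3.2), np.float64(0.0), np.float64(4.4)] 0.0
```

Call:
arm_command(commands=[-3,0,4.5,0,60,0,0,0,0,25,0,0,0,0,25,0,0,0,0,25,0,0,0,0,25])

```text
clock: 12.45
tool_pos: [0.4651, -0.152, 0.1108]
orientation: [-65.2, 89.5, 109.6]
force: [-0.5, -0.3, 1.1]
opening: 0.023
```

Call:
arm_command(commands=[0,0,0,0,25,0,0,0,0,0,0,0,0,0,0,0,0,0,0,0])

```text
clock: 12.95
tool_pos: [0.4641, -0.152, 0.1108]
orientation: [-57.2, 89.4, 117.6]
force: [-1.4, 0.2, 1.3]
opening: 0.0193
```

Call:
arm_command(commands=[0,0,-5,0,0,0,0,-5,0,0])

```text
clock: 13.2
tool_pos: [0.4702, -0.1526, 0.1107]
orientation: [-33.9, 89.1, 140.9]
force: [-10.4, 4.6, 10.8]
opening: 0.0188
```

Call:
arm_command(commands=[0,0,-4,0,0,0,0,-4,0,0])

```text
clock: 13.45
tool_pos: [0.4746, -0.153, 0.1107]
orientation: [-24.1, 88.8, 150.6]
force: [-10.1, 4.8, 10.7]
opening: 0.0191
```

Call:
arm_command(commands=[-0.6,0,-3.5,0,0,-0.6,0,-3.5,0,0])

```text
clock: 13.7
tool_pos: [0.4767, -0.1532, 0.1107]
orientation: [-17.9, 88.3, 156.7]
force: [-10.0, 2.8, 5.9]
opening: 0.0193
```

Call:
arm_command(commands=[-0.6,0,-3,0,0,0,0,-3,0,0])

```text
clock: 13.95
tool_pos: [0.4785, -0.1535, 0.1106]
orientation: [-15.0, 87.8, 159.6]
force: [-9.8, 4.7, 12.6]
opening: 0.0195
```

Call:
arm_command(commands=[0,0,-2.5,0,0])

```text
clock: 14.08
tool_pos: [0.4792, -0.1535, 0.1106]
orientation: [-14.0, 87.7, 160.6]
force: [-9.9, 4.0, 9.2]
opening: 0.0194
```

Call:
arm_command(commands=[-0.8,0,-5,0,0])

```text
clock: 14.2
tool_pos: [0.4816, -0.1538, 0.1107]
orientation: [-13.1, 87.4, 161.5]
force: [-9.5, 2.2, 1.6]
opening: 0.0195
```

Call:
arm_command(commands=[-0.4,0,-5,0,0])

```text
clock: 14.32
tool_pos: [0.4845, -0.154, 0.1106]
orientation: [-12.4, 87.2, 162.2]
force: [-10.8, 2.7, 9.3]
opening: 0.0195
```

Call:
arm_command(commands=[-0.4,0,-3,0,0])

```text
clock: 14.45
tool_pos: [0.4854, -0.1542, 0.1105]
orientation: [-11.6, 87.0, 162.9]
force: [-9.8, 3.3, 7.4]
opening: 0.0197
```

Call:
arm_command(commands=[-0.5,0,-3.5,0,0])

```text
clock: 14.58
tool_pos: [0.4867, -0.1542, 0.1106]
orientation: [-11.1, 86.7, 163.4]
force: [-9.8, 3.8, 6.5]
opening: 0.0198
```

Call:
arm_command(commands=[-0.5,0,-3.5,0,0])

```text
clock: 14.7
tool_pos: [0.488, -0.1543, 0.1105]
orientation: [-10.6, 86.5, 163.8]
force: [-10.2, 3.1, 8.2]
opening: 0.0196
```

Call:
arm_command(commands=[-0.5,0,-3.5,0,0])

```text
clock: 14.82
tool_pos: [0.4893, -0.1545, 0.1105]
orientation: [-10.2, 86.3, 164.2]
force: [-10.3, 4.0, 6.2]
opening: 0.0195
```

Run:
```python
from h import *
print(get_obs())
a=snapshot("wrist");b=snapshot("scene")["frame"]
import pickle;pickle.dump(a,open("w5.pkl","wb"))
c=a["frame"]
cv2.imwrite("pics/w5.png",np.hstack([cv2.resize(c[100:350,100:420],(480,375),interpolation=cv2.INTER_CUBIC),cv2.resize(b[170:270,240:325],(319,375),interpolation=cv2.INTER_CUBIC)]))
```

```text
{'clock': 14.825, 'joint_pos': array([  3.44526279,  13.91672484, -24.97427021,  -1.50734837,
       -54.63589495,  -8.13879663]), 'qvel': array([-0.56277718,  2.12464964,  2.88223655, -0.39389392, -2.63019803,
        0.44294357]), 'tau': array([ -0.11147858, -40.36194921,  26.77119076,   6.91020861,
         2.62891442,  -0.0516567 ]), 'tool_pos': array([ 0.48934315, -0.15449622,  0.1105049 ]), 'orientation': array([-10.22654509,  86.27414382, 164.16963406]), 'force': array([-10.30808297,   3.9860664 ,   6.2272212 ]), 'moment': array([1.19158294, 2.62829365, 0.01842054]), 'opening': 0.019535740621076512}
```

View pics/w5.png

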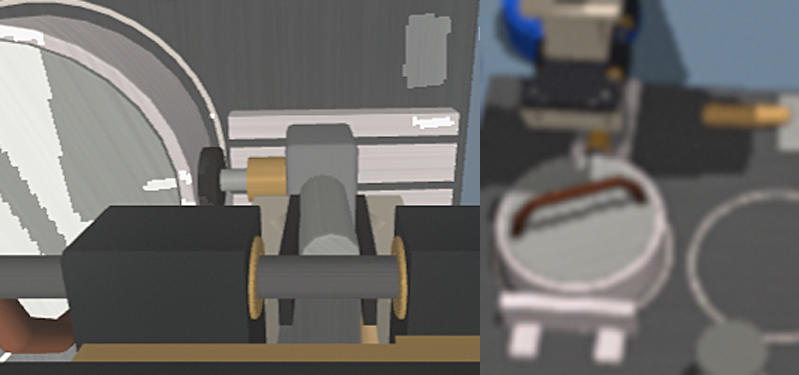

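The pad front is now almost at the pot's side, and the force is still just the friction level of about 10 N. I'll continue in small steps, watching for the rise.

Call:
arm_command(commands=[-0.5,0,-3.5,0,0])

```text
clock: 15.05
tool_pos: [0.4907, -0.1546, 0.1104]
orientation: [-9.8, 86.0, 164.5]
force: [-11.2, 3.2, 7.3]
opening: 0.02
```

Call:
arm_command(commands=[-0.5,0,-3.5,0,0])

```text
clock: 15.18
tool_pos: [0.4916, -0.1547, 0.1104]
orientation: [-9.4, 85.8, 164.9]
force: [-11.0, 3.7, 9.5]
opening: 0.02
```

Call:
arm_command(commands=[-0.5,0,-3.5,0,0])

```text
clock: 15.3
tool_pos: [0.4922, -0.1548, 0.1103]
orientation: [-9.0, 85.5, 165.3]
force: [-11.5, 4.7, 8.7]
opening: 0.0202
```

Call:
arm_command(commands=[-0.5,0,-3.5,0,0])

```text
clock: 15.42
tool_pos: [0.4927, -0.1548, 0.1103]
orientation: [-8.6, 85.2, 165.7]
force: [-12.7, 3.7, 8.9]
opening: 0.0199
```

Call:
arm_command(commands=[-0.6,0,-4.5,0,0])

```text
clock: 15.55
tool_pos: [0.494, -0.155, 0.1102]
orientation: [-8.2, 84.8, 166.0]
force: [-13.4, 5.1, 10.2]
opening: 0.02
```

Call:
arm_command(commands=[-0.6,0,-4.5,0,0])

```text
clock: 15.68
tool_pos: [0.4949, -0.1551, 0.1102]
orientation: [-7.9, 84.4, 166.3]
force: [-14.4, 4.7, 11.5]
opening: 0.0202
```

Fx is −14.4 N against a 10.1 N plateau, so the pad bears about 4.3 N. The travel since contact, about 5 mm, agrees. I'll relax the arm and release.

Call:
arm_command(commands=[0,0,0,0,0,0,0,0,0,0,0,0,0,0,0])

```text
clock: 16.05
tool_pos: [0.495, -0.155, 0.1103]
orientation: [-8.1, 84.5, 166.1]
force: [-3.3, 0.6, 2.4]
opening: 0.0203
```

Call:
arm_command(commands=[0,0,0,0,40,0,0,0,0,40,0,0,0,0,40,0,0,0,0,40])

```text
clock: 16.55
tool_pos: [0.4961, -0.1552, 0.11]
orientation: [-7.9, 84.5, 166.3]
force: [0.0, -1.2, -0.9]
opening: 0.035
```

```bash
python3 plan.py .483 -.155 .2 174.75 3 35
python3 - <<'E'
from h import *
for k in range(3):print(get_obs()["force"],snapshot("scene")["fov_y"]) if k<1 else None
E
```

```text
t 16.55 p [ 0.4961 -0.1552  0.11  ] jaw 174.23 tilt [-0.0928  0.0227 -0.9954] F [ 0.  -1.2 -0.9]
[np.float64(-34.0), np.float64(-0.0), np.float64(8.3)] -0.5
[np.float64(-34.0), np.float64(-0.1), np.float64(8.3)] 0.0
[np.float64(-20.4), np.float64(-0.1), np.float64(4.9)] -0.0
[ 0.00462413 -1.20655385 -0.94920835] 56.46447783153335
```

Call:
arm_command(commands=[-15,0,1.3,0,40,-15,0,1.3,0,40,-35,0,5,0,40,-35,0,5,0,40,0,0,0,0,40])

```text
clock: 17.23
tool_pos: [0.4935, -0.1566, 0.2188]
orientation: [-7.9, 84.7, 166.3]
force: [-1.2, 0.1, -0.8]
opening: 0.0353
```

Run:
```python
from h import *
import pickle
o=get_obs();print(o["clock"],o["tool_pos"],o["force"],np.abs(o["qvel"]).max())
a=snapshot("wrist");b=snapshot("scene")["frame"];pickle.dump(a,open("w6.pkl","wb"))
cv2.imwrite("pics/w6.png",np.hstack([cv2.resize(a["frame"][60:310,0:360],(480,333),interpolation=cv2.INTER_CUBIC),cv2.resize(b[180:300,230:345],(319,333),interpolation=cv2.INTER_CUBIC)]))
```

```text
17.225 [ 0.49354675 -0.15658701  0.21880131] [-1.17607896  0.05478062 -0.76040891] 1.882187932854201
```

View pics/w6.png

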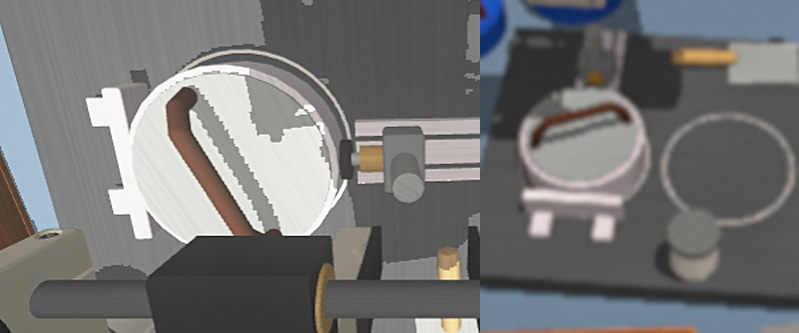

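The pad lies against the pot. The exposed rod is about 15 mm, against about 22 mm before contact, so it is pressed in roughly 5–7 mm. The pot is still on the fence, and the gripper is clear. Handing in.

```bash
python3 -c "
from h import *
print(close_job())"
```

```text
the job is handed in; nothing more can be done
None
```

I slid the pot by its handle to the clamping place at the robot's right, eased it against the fence and let go. I then moved the retainer forward by its post until the pad pressed on the pot, released it and backed off clear. The job was handed in at about 17 s and reported no verdict.

**Pot:** the fence showed as a jump to about 11 N at x = 0.613, which agrees with home measured in the pictures. I put the pot within about 3 mm of the centre line.

**Pad:** the push force rose from a 10.1 N friction level to 14.4 N, so the pad bears about 4.3 N. The travel after contact gives about 5 mm pressed in. The last picture gives roughly 5–7 mm, a coarse reading. All are inside the 2–7.5 N and 2.5–9.4 mm limits.

**Last check:** the picture shows the pot on the fence, the pad against it and the gripper clear.

**What did not go smoothly:**
- **At the fence:** the pot stuck at first because the tool was pressing down on it. A slight lift of the tool freed it.
- **At the post:** the tool tilted about 5° while pushing, with no visible effect. I gripped the post for this rather than only pushing on it.
- **Not measured:** I did not measure the bystanders again. The jar and spatula look unmoved in the last picture; the tin, mask and paint pots were not in it.

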